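# Find the hidden socket of a registration board with its pin

### The job

Draw the register pin out of its wooden rest, set its tip lightly on the steel cover plate at the left end of the registration board's channel, and slide it along the channel, without lifting it out, until it drops into the hidden socket. Let it go down fully home, its collar flat on the board and the pin upright, and leave it there; never press hard on the board, and leave the ink bottle and the sharpener alone.

Things in the scene. Friction and masses are not known exactly. Their poses are not given: they have to be found in the camera images.
- board: Fixed registration board: wooden block 90 (own x) x 220 (own y) x 45 mm (z) with aluminium top; origin: centre of its underside. An open channel, 16 mm wide, 100 mm long, 5 mm deep, runs along its own y in the middle of its top; its floor is a rigid steel cover plate, top at z = 40 mm. With the pin home, its collar lies on the channel's edges (z = 45 mm) and its tip is at z = 15 mm.
- channel_mid (a point): Middle of the channel's floor (board x 0, y 0, z 40 mm; axes as the board's). Somewhere in the floor, centred between y = -35 and +18 mm, is the socket, 13 mm long and as wide as the channel. A flush shutter of the same steel hides it; it gives way down to 32 mm under less than 1 N and the pin's weight holds it down. The rest of the floor does not give.
- channel_left (a point): The channel floor's left end, seen from the robot (board x 0, y +50, z 40 mm). Set the pin down between here and y = +30 mm (centre at most y = +44, for the nose's radius). From y = +30 to -50 mm its tip must stay in the channel, at most 46 mm above the board's underside.
- pin: Loose steel register pin, 0.25 kg, 80 mm tall, upright in its rest at the start; origin: middle of its tip (lower end), z up along it. Round nose 10 mm in diameter, 30 mm long, tip chamfered 2 mm; then a round collar 28 mm in diameter (z = 30 to 36 mm), then a dark square grip 16 x 16 mm, faces across own x and y (z = 36 to 80 mm). Pin and board must not press each other with over 25 N.
- pin_rest: Fixed wooden block 50 x 50 x 40 mm with a hole 12 mm wide and 34 mm deep in the middle of its top, in which the pin stands, its collar on the block's top (tip 10 mm above the table); origin: centre of its underside.
- ink_bottle: Loose dark blue ink bottle with black cap, 47 mm wide, 67 mm tall, a bystander; origin: centre of its underside.
- sharpener: Loose dark blue round pencil sharpener with tub, 44 mm wide, 59 mm tall, a bystander; origin: centre of its underside.
Not all that is in view belongs to the job. What is shaped like the pin but green or purple is not meant.

How it is judged:
On the way, in this order (a step that is already met when the one before it is completed fails the run):
1. the pin is drawn out of its rest (z of pin in the frame of pin_rest above 0.045 m), for 0.05 s.
2. the pin's tip touches the cover plate at the left end of the channel (y of pin in the frame of board between 0.028 and 0.052 m and x of pin in the frame of board between -0.008 and 0.008 m and z of pin in the frame of board below 0.0425 m and contact force between pin and board above 0.3 N), for 0.05 s.
3. the pin has dropped into the socket (z of pin in the frame of board below 0.032 m and y of pin in the frame of board between -0.05 and 0.03 m and x of pin in the frame of board between -0.008 and 0.008 m), for 0.05 s.
At the end, for the whole second after the job is handed in: The pin stands in the board's hidden socket, fully home (tip no higher than 17.5 mm above the board's underside, so its collar is within 2.5 mm of the board's top), upright within 0.1 rad, released and at rest (z of pin in the frame of board below 0.0175 m and y of pin in the frame of board between -0.05 and 0.03 m and x of pin in the frame of board between -0.008 and 0.008 m and angle between pin's own z axis and vertical below 0.1 rad and linear speed of pin below 0.02 m/s); the robot touches nothing.
It fails at once if the pin and the board press on each other with more than 25 N (contact force between pin and board above 25 N).
It fails at once if past the left end, the pin's tip is lifted out of the channel (over 46 mm above the board's underside, below 90 mm) (z of pin in the frame of board between 0.046 and 0.09 m and y of pin in the frame of board between -0.05 and 0.03 m and x of pin in the frame of board between -0.008 and 0.008 m).
It fails at once if the ink bottle is moved more than 2 cm (distance of ink_bottle from where it was at the start of the episode above 0.02 m).
It fails at once if the sharpener is moved more than 2 cm (distance of sharpener from where it was at the start of the episode above 0.02 m).
It also fails if it takes over 64 s, if anything falls off the work surface, if the arm or the gripper's body presses on something with over 40 N, if the wrist force passes 120 N, or if a joint passes its speed limit or range.

### The arm

A 6-joint arm with a two-finger parallel gripper is mounted at the origin on the work surface; the furniture and walls round the work are solid. World frame = base frame: x ahead of the robot, y to its left, z up, the work surface at z = 0. Lengths are in m, angles in rad, forces in N, time in s.
With the tool pointing down it reaches from about 0.35 to 0.875 m from the base axis. Payload 4.2 kg.
Tool frame: the origin (TCP) lies at the very end of the fingers, on their centre line; the grasp point (between the pads) lies 19 mm behind it; z points along the fingers, y is the line along which they close (so a half turn about z gives the same grasp; the last joint's range is limited). The gripper opens to 85 mm and grips with 20 to 120 N. Pads are 22 mm wide; open, the fingers measure 114 mm over their backs; the gripper's body (76 mm by 85 mm) begins 54 mm behind the grasp point. The pads swing forward as they close: fully open they stand 13 mm farther back than shut.
Start: joints at [1.558, 0.385, 0.008, 0, -1.194, -0.259], TCP at [0.168, 0.602, 0.231] pointing down, gripper open.
Joint ranges: [-3.14, 3.14], [-1.21, 2.06], [-1.07, 1.41], [-3.16, 2.05], [-2.99, -0.16], [-3.1, 3.1]. Speed limits (rad/s): [2.79, 2.79, 3.14, 3.14, 3.14, 3.14].

### API

Orientations are given as a unit quaternion [w, x, y, z].
In Python, from bench import state, grab_frame, sign_off gives the robot as it stands. The module is installed in compiled form; this text tells all that it offers.
- The arm moves only by the tool step_arm, never from a script. Its argument "motion" is a list of rows, each a list of 6 numbers: the shift along the tool's x, y, z normalised to -1 to 1, where 1 is 0.03 m, then the turn, a rotation vector about the tool's x, y, z normalised to -1 to 1, where 1 is 4 degrees. In form: [[x, y, z, rx, ry, rz], ...]. A call has exactly 10 rows; each row shifts and turns the commanded pose from where the row before left it, along the tool's axes as they then stand; what a row does not reach is not made up. A row lasts 1/12 s, in which the tool goes at most 41.7 mm and 7.16 degrees, less where a joint would pass 70% of its speed; a pose out of reach is approached as far as the arm can. A call with a number of a shift or a turn outside -1 to 1 is refused whole. A call with a gripper value outside its range is refused whole. "jaw" is the closure, from -1 (fully open) to 1 (shut), set as the call begins (left out, the last holds). The fingers move at their own pace and stop on an object; the grip force is fixed at half the most. Time passes only in rows, so rows that do not move let the fingers close, or fill a call up. It gives the time, the measured TCP pose, the force, the opening and the grip force at its end, in the units of the state.
- state(): the state, without advancing time (a new reading comes with each control period).
- grab_frame(name): name is "scene" or "top" or "wrist"; returns a dict with "frame" (480x640x3 uint8, red, green, blue), "K" (3x3 intrinsics, pixels), "dist_coeffs" ([k1, k2, p1, p2, k3] as OpenCV has them; the pictures are not rectified), "xyz" and "attitude" of the camera in the world. Camera axes: x right, y down, z forward; pixel columns grow to the right and rows downward; lengths in m; the calibration is good to about 2 mm. A picture is of the moment at which its call begins. There is no depth.
- sign_off(): hands the job in; it is judged then, once.
The state is a dict: "clock": time; "joint_positions": joint angles; "qvel": joint speeds; "joint_torque": joint torques, N m; "eef_pos": TCP position; "ee_rot": TCP orientation; "force": force on the tool from outside, world axes, zero at the start; "ft_torque": the same for the moment, N m; "finger_gap": opening from 0.0 (shut) to 1.0 (fully open); "gripper_force": force on a finger pad.
Only numpy, scipy, OpenCV 4.12 (cv2) and the standard library are available. Lean on these libraries where they do the work, as an engineer would, in place of code of your own. Each camera call takes 0.05 s, during which the arm holds its last target. There are 200 camera calls.

## Working session

There is one attempt and no reset: what is moved stays moved. The work goes in short steps, Python scripts to look and compute and a tool call to move; the robot and the scene stay as the last step left them, time stands still between calls to the robot, and variables do not carry over. Pictures are saved under pics/ and viewed, at most 10 in all, crops included, and the job is handed in when it is done.

Besides the shell and the picture viewer there is one more tool, called after "Request:" by a JSON object that holds its "name" and its "arguments", one argument or row to a line. step_arm: Moves the arm, as the interface text tells. Scaled input: -1 to 1 covers 0.03 m each way for a shift and 4 degrees each way for a turn. Its arguments: {"type":"object","properties":{"motion":{"type":"array","items":{"type":"array","items":{"type":"number"}}},"jaw":{"type":"number"}},"required":["motion"]}

```bash
mkdir -p pics
cat > h.py <<'E'
import numpy as np, cv2, pickle
from scipy.spatial.transform import Rotation as R
from bench import state, grab_frame, sign_off
def rot(q): return R.from_quat([q[1],q[2],q[3],q[0]]).as_matrix()
def ray(f,px):
    p=cv2.undistortPoints(np.array([[px]],float),np.array(f["K"]),np.array(f["dist_coeffs"]))[0,0]
    d=rot(f["attitude"])@np.array([p[0],p[1],1.]); return np.array(f["xyz"]),d/np.linalg.norm(d)
def onz(f,px,z):
    o,d=ray(f,px); return o+d*(z-o[2])/d[2]
def tri(fs,pxs):
    A=0;b=0;L=[]
    for f,p in zip(fs,pxs):
        o,d=ray(f,p);M=np.eye(3)-np.outer(d,d);A=A+M;b=b+M@o;L.append((o,M))
    x=np.linalg.solve(A,b); return x,[np.linalg.norm(M@(x-o)) for o,M in L]
def proj(f,X):
    Rm=rot(f["attitude"]).T; t=-Rm@np.array(f["xyz"])
    return cv2.projectPoints(np.array([X],float),cv2.Rodrigues(Rm)[0],t,np.array(f["K"]),np.array(f["dist_coeffs"]))[0][0,0]
def shot(n,tag):
    f=grab_frame(n); pickle.dump(f,open(f"{tag}.pkl","wb")); cv2.imwrite(f"pics/{tag}.png",f["frame"][:,:,::-1]); return f
def load(tag): return pickle.load(open(f"{tag}.pkl","rb"))
E
python3 - <<'E'
from h import *
for n in("scene","top","wrist"):
    f=shot(n,n+"0"); print(n,f["xyz"],f["attitude"],np.array(f["K"])[0,0])
print(state())
E
```

```text
scene [-0.1042895  -0.28853458  0.51416435] [-0.42549779  0.76760116 -0.41351214  0.24237947] 620.2775105979255
top [0.46790889 0.13243979 0.89157137] [-0.01167142  0.70817948 -0.70537003  0.0282618 ] 603.0429027148471
wrist [0.24288264 0.57997315 0.37237517] [-0.09562729 -0.59691425  0.78686418  0.12407083] 428.5067635762195
{'clock': 0.15, 'joint_positions': array([ 1.55763729e+00,  3.85405394e-01,  6.93360925e-03, -3.47601760e-04,
       -1.19401121e+00, -2.58604676e-01]), 'qvel': array([ 0.00087415, -0.00125831,  0.00457267,  0.00175728,  0.00058704,
       -0.00046125]), 'joint_torque': array([-1.10423684e-03, -3.92677152e+01,  1.88583791e+01,  4.18866411e+00,
       -3.39423903e-03,  1.70268727e-06]), 'eef_pos': array([0.16763504, 0.60163856, 0.23045576]), 'ee_rot': array([ 8.56770131e-04,  9.90773209e-01, -1.35527532e-01, -5.71031179e-05]), 'force': array([ 0.19107247, -0.35489161,  0.4273029 ]), 'ft_torque': array([ 0.00164066, -0.05192092, -0.04741788]), 'gripper_force': 0.0, 'finger_gap': 1.002285934097318}
```

View pics/scene0.png

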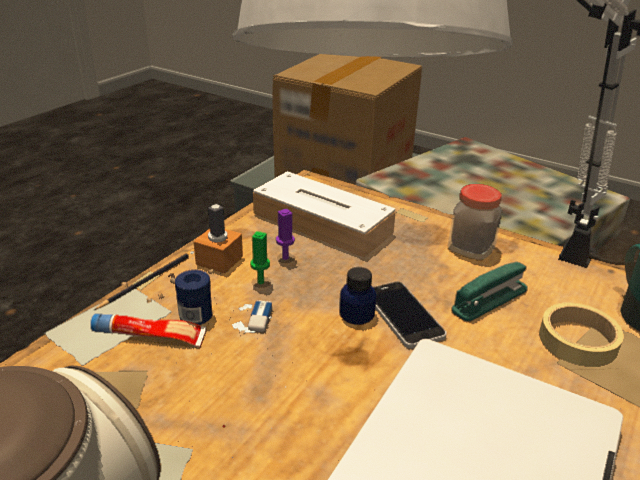

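View pics/top0.png

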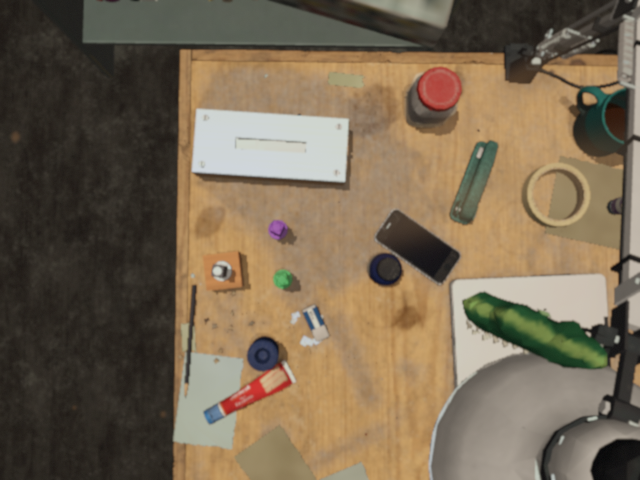

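Scene: steel pin with dark grip in the orange-brown wooden rest at about (217,222), green look-alike at (260,250), purple at (285,232), board channel at about (325,197). In the top view these are (222,270), (283,279), (278,230) and (270,145). The sharpener is at (264,353), the bottle at (386,268). The one with the dark grip and steel collar standing in the block fits; the green and purple ones are excluded by the text. I'll confirm with a crop and measure.

Run:
```python
from h import *
s,t=load("scene0"),load("top0")
a=cv2.resize(s["frame"][190:290,170:310],None,fx=4,fy=4,interpolation=cv2.INTER_CUBIC)
b=cv2.resize(t["frame"][235:310,190:250],None,fx=5.33,fy=5.33,interpolation=cv2.INTER_CUBIC)[:400,:240]
cv2.imwrite("pics/crop1.png",np.hstack([a,b])[:,:,::-1])
# board top quads
Q={}
for n,f,box in(("s",s,(165,260,240,405)),("t",t,(95,195,180,360))):
    r0,r1,c0,c1=box; im=f["frame"][r0:r1,c0:c1]; hsv=cv2.cvtColor(im,cv2.COLOR_RGB2HSV)
    m=((hsv[...,1]<45)&(hsv[...,2]>150)).astype(np.uint8)
    c=max(cv2.findContours(m,cv2.RETR_EXTERNAL,cv2.CHAIN_APPROX_NONE)[0],key=cv2.contourArea)
    h=cv2.convexHull(c); q=cv2.approxPolyDP(h,0.03*cv2.arcLength(h,True),True)[:,0]+[c0,r0]
    Q[n]=q; print(n,q.tolist())
    # channel
    c2=[x for x in cv2.findContours(m,cv2.RETR_CCOMP,cv2.CHAIN_APPROX_NONE)[0] if 60<cv2.contourArea(x)<2500]
    for x in c2: print(' hole',(cv2.boxPoints(cv2.minAreaRect(x))+[c0,r0]).round(1).tolist())
q=Q["t"].astype(float)
for z in(0.045,): 
    P=np.array([onz(t,p,z) for p in q]); print(P.round(4),np.linalg.norm(P-np.roll(P,1,0),axis=1).round(4))
    P=np.array([onz(s,p,z) for p in Q["s"]]); print(P.round(4),np.linalg.norm(P-np.roll(P,1,0),axis=1).round(4))
x,e=tri([s,t],[(217,208),(222,270)]); print("pin?",x,e)
print("base in scene",proj(s,(0,0,0.05)),proj(s,(0,0,0.3)), "lamp on z.4", onz(t,(540,420),.4), onz(t,(432,430),.4))
```

```text
s [[255, 189], [288, 172], [393, 209], [362, 230]]
 hole [[293.5, 192.6], [295.8, 185.3], [352.8, 203.5], [350.5, 210.8]]
t [[196, 109], [347, 118], [345, 179], [193, 172]]
[[0.6972 0.2759 0.045 ]
 [0.6862 0.0613 0.045 ]
 [0.5986 0.0642 0.045 ]
 [0.6071 0.2788 0.045 ]] [0.0902 0.2148 0.0877 0.2147]
[[0.6095 0.2792 0.045 ]
 [0.693  0.2716 0.045 ]
 [0.6787 0.0616 0.045 ]
 [0.5952 0.0704 0.045 ]] [0.2093 0.0839 0.2106 0.0839]
pin? [0.46787025 0.23275831 0.088449  ] [np.float64(0.0021881908444120633), np.float64(0.002188190844412203)]
base in scene [ 42.43739816 606.72029908] [-58.69430597 337.58628138] lamp on z.4 [ 0.3478162  -0.06599764  0.4       ] [0.34026219 0.02238979 0.4       ]
```

View pics/crop1.png

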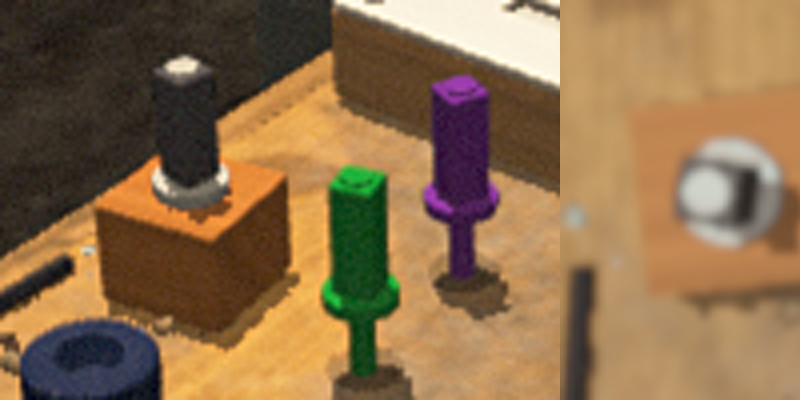

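The crop confirms it: dark square grip with steel collar, standing in the block (scene (216,206), top (217,271)). The green and purple pieces are the look-alikes. Next I measure the pin's top and the rest, and check the lamp shade.

Run:
```python
from h import *
s,t=load("scene0"),load("top0")
print("pin top",tri([s,t],[(215.8,206.2),(217.2,271)]))
print("lamp",tri([s,t],[(372,38),(580,460)]))
print("board ctr tri", [tri([s,t],[a,b])[0].round(4) for a,b in [((255,189),(193,172)),((288,172),(196,109)),((393,209),(347,118)),((362,230),(345,179))]])
# channel in top view
for p in [(235,137),(306,142),(305,152),(235,149)]: print(onz(t,p,.045).round(4))
im=t["frame"];hsv=cv2.cvtColor(im,cv2.COLOR_RGB2HSV)[240:300,195:250]
m=((hsv[...,1]>130)&(hsv[...,0]<14)).astype(np.uint8)
c=max(cv2.findContours(m,0,1)[0],key=cv2.contourArea);r=cv2.minAreaRect(c);b=cv2.boxPoints(r)+[195,240]
P=np.array([onz(t,p,.04) for p in b]);print("rest",P.round(4),P.mean(0),np.linalg.norm(P-np.roll(P,1,0),axis=1))
for p in[(264,353),(386,268),(283,279),(278,230)]: print(p,onz(t,p,.06).round(3))
Rm=rot(state()["ee_rot"]); print("delta tool", Rm.T@(np.array([.467,.24,.24])-state()["eef_pos"]))
```

```text
pin top (array([0.46777659, 0.23734506, 0.09002351]), [np.float64(0.00021198242580565882), np.float64(0.00021198242580567812)])
lamp (array([ 0.31177258, -0.08537618,  0.40398882]), [np.float64(0.011830972360446024), np.float64(0.011830972360446008)])
board ctr tri [array([0.6072, 0.2781, 0.0463]), array([0.6984, 0.2761, 0.0416]), array([0.686 , 0.0627, 0.0416]), array([0.5966, 0.0672, 0.0459])]
[0.6575 0.2202 0.045 ]
[0.6511 0.1196 0.045 ]
[0.6368 0.121  0.045 ]
[0.6403 0.2201 0.045 ]
rest [[0.4536 0.2275 0.04  ]
 [0.4711 0.2252 0.04  ]
 [0.4701 0.2177 0.04  ]
 [0.4526 0.22   0.04  ]] [0.461828   0.22257224 0.04      ] [0.00754032 0.01764315 0.00754924 0.01764499]
(264, 353) [0.356 0.176 0.06 ]
(386, 268) [0.473 0.009 0.06 ]
(283, 279) [0.457 0.151 0.06 ]
(278, 230) [0.525 0.158 0.06 ]
delta tool [ 0.38548835  0.26797378 -0.00903926]
```

Request:
{"name": "step_arm", "arguments": {
  "motion": [
    [1,0.69,0,0,0,0],
    [1,0.69,0,0,0,0],
    [1,0.69,0,0,0,0],
    [1,0.69,0,0,0,0],
    [1,0.69,0,0,0,0],
    [1,0.69,0,0,0,0],
    [1,0.69,0,0,0,0],
    [1,0.69,0,0,0,0],
    [1,0.69,0,0,0,0],
    [1,0.69,0,0,0,0]
  ],
  "jaw": -1
}}

```text
clock: 0.98
eef_pos: [0.4018, 0.3204, 0.2313]
ee_rot: [0.0, 0.991, -0.135, -0.0]
force: [1.4, 0.1, -0.0]
finger_gap: 0.999
gripper_force: 0.0
```

Request:
{"name": "step_arm", "arguments": {
  "motion": [
    [0.95,0.68,0,0,0,0],
    [0.95,0.68,0,0,0,0],
    [0.95,0.68,0,0,0,0],
    [0,0,0,0,0,1],
    [0,0,0,0,0,1],
    [0,0,0,0,0,1],
    [0,0,0,0,0,1],
    [0,0,0,0,0,1],
    [0,0,0,0,0,1],
    [0,0,0,0,0,1]
  ]
}}

```text
clock: 1.82
eef_pos: [0.4669, 0.24, 0.231]
ee_rot: [0.0, 0.928, -0.373, -0.0]
force: [0.1, -0.3, -0.3]
finger_gap: 1.0
gripper_force: 0.0
```

Request:
{"name": "step_arm", "arguments": {
  "motion": [
    [0,0,0,0,0,1],
    [0,0,0,0,0,1],
    [0,0,0,0,0,1],
    [0,0,0,0,0,1],
    [0,0,0,0,0,1],
    [0,0,0,0,0,1],
    [0,0,0,0,0,1],
    [0,0,0,0,0,1],
    [0,0,0,0,0,1],
    [0,0,0,0,0,1]
  ]
}}

```text
clock: 2.65
eef_pos: [0.4669, 0.2401, 0.231]
ee_rot: [0.0, 0.744, -0.668, -0.0]
force: [0.4, 0.0, 0.5]
finger_gap: 1.003
gripper_force: 0.0
```

Run:
```python
from h import *
f=shot("wrist","w1"); s=shot("scene","s1"); t=shot("top","t1")
st=state(); print(st["eef_pos"],st["ee_rot"],rot(st["ee_rot"]).round(3).tolist(),st["force"])
cv2.imwrite("pics/st1.png",np.hstack([cv2.resize(x["frame"],(400,300)) for x in(s,t)])[:,:,::-1])
```

```text
[0.46694557 0.24011558 0.23108817] [ 2.42434219e-04  7.46193219e-01 -6.65729385e-01 -8.02226952e-05] [[0.114, -0.994, -0.0], [-0.994, -0.114, -0.0], [0.0, 0.0, -1.0]] [-0.1473789  -0.12948359 -0.29861567]
```

View pics/w1.png

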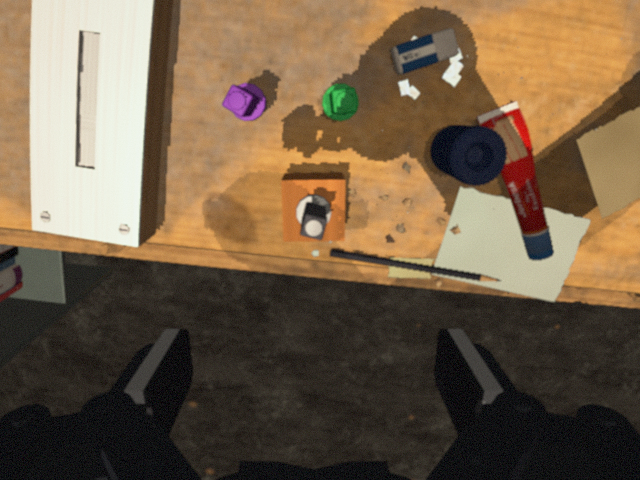

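View pics/st1.png

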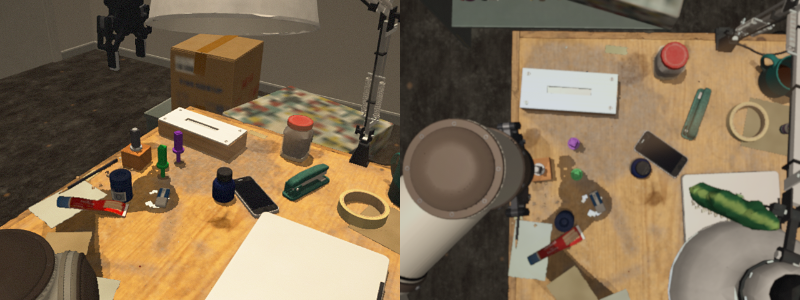

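Wrist view: pin top at about (314,228), collar (313,212), rest (315,208); green at (340,102), purple (244,101), channel (88,100). Top view: the arm is clear of the lamp shade (right) for now. I measure the pin and its yaw from the wrist view.

Run:
```python
from h import *
f,s,t=load("w1"),load("scene0"),load("top0")
g=f["frame"]; a=cv2.resize(g[165:255,270:360],None,fx=6,fy=6,interpolation=cv2.INTER_CUBIC); cv2.imwrite("pics/crop2.png",a[:,:,::-1])
hsv=cv2.cvtColor(g,cv2.COLOR_RGB2HSV)
# rest
m=((hsv[...,1]>150)&(hsv[...,0]<14)&(hsv[...,2]>110)).astype(np.uint8); m[:165]=0;m[255:]=0;m[:,:270]=0;m[:,360:]=0
m=cv2.morphologyEx(m,cv2.MORPH_OPEN,np.ones((3,3)))
c=max(cv2.findContours(m,0,1)[0],key=cv2.contourArea);b=cv2.boxPoints(cv2.minAreaRect(c))
P=np.array([onz(f,p,.04) for p in b]);print("rest",b.round(1).tolist(),P.round(4).tolist(),P.mean(0).round(4),np.linalg.norm(P-np.roll(P,1,0),axis=1).round(4))
# grip: dark blob
m=(g.max(2)<75).astype(np.uint8); m[:190]=0;m[245:]=0;m[:,:298]=0;m[:,330:]=0
n,l,sx,ce=cv2.connectedComponentsWithStats(m);print(sx[1:],ce[1:].round(1))
m=(g.min(2)>150).astype(np.uint8); m[:190]=0;m[245:]=0;m[:,:290]=0;m[:,335:]=0
n,l,sx,ce=cv2.connectedComponentsWithStats(m);print(sx[1:],ce[1:].round(1))
# channel and board in wrist
m=((hsv[...,1]<60)&(hsv[...,2]>150)).astype(np.uint8);m[:,180:]=0;m[250:]=0
c=max(cv2.findContours(m,0,1)[0],key=cv2.contourArea);print(cv2.boundingRect(c))
x,e=tri([f,s,t],[(314,228),(215.8,206.2),(217.2,271)]);print("pintop",x,e)
```

```text
rest [[283.0, 179.0], [302.0, 179.0], [302.0, 205.0], [283.0, 205.0]] [[0.4918, 0.2135, 0.04], [0.4771, 0.212, 0.04], [0.4751, 0.2325, 0.04], [0.49, 0.2341, 0.04]] [0.4835 0.223  0.04  ] [0.0206 0.0148 0.0206 0.015 ]
[[302 202  26  25 306]
 [302 228   1   1   1]] [[314.9 211. ]
 [302.  228. ]]
[[297 197  15  26 154]
 [327 214   3   6  13]
 [306 220  15  16 190]] [[301.9 207.6]
 [328.1 216.1]
 [313.  227.7]]
(30, 0, 124, 247)
pintop [0.46660285 0.23674031 0.09078336] [np.float64(0.001407822180182383), np.float64(0.0001426817320021394), np.float64(0.0013504693036313074)]
```

View pics/crop2.png

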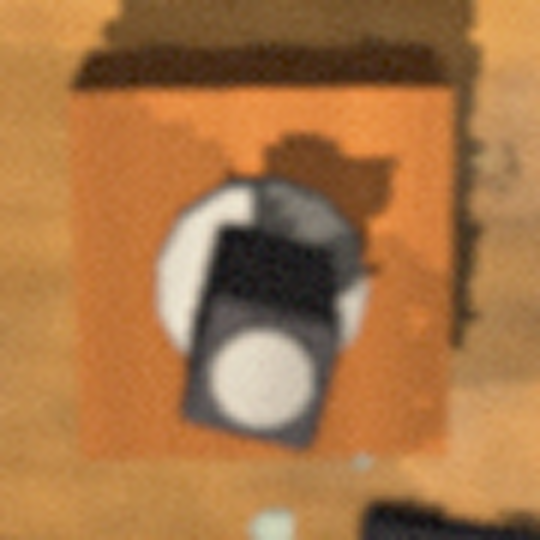

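Crop: rest top face corners (72,88), (455,88), (447,457), (78,460); grip top corners (185,418), (310,448), (337,325), (212,290). The grip is turned about 14° against the image axes.

Run:
```python
from h import *
f=load("w1")
def an(c,z):
    P=np.array([onz(f,(x/6+270-.4,y/6+165-.4),z) for x,y in c]); d=np.roll(P,-1,0)-P
    print(P.mean(0).round(4),np.linalg.norm(d,axis=1).round(4),(np.degrees(np.arctan2(d[:,1],d[:,0]))%90).round(1))
an([(72,88),(455,88),(447,457),(78,460)],.04)
an([(185,418),(310,448),(337,325),(212,290)],.09)
an([(265,377)],.09)
Rm=rot(state()["ee_rot"]);print("tool yaw x",np.degrees(np.arctan2(Rm[1,0],Rm[0,0])))
```

```text
[0.4656 0.2361 0.04  ] [0.0497 0.05   0.05   0.0504] [6.2 6.2 6.7 5.9]
[0.4659 0.2357 0.09  ] [0.0148 0.0148 0.0147 0.0153] [82.1 84.6 80.2 84.2]
[0.4654 0.2363 0.09  ] [0.] [0.]
tool yaw x -83.47661297833203
```

Request:
{"name": "step_arm", "arguments": {
  "motion": [
    [0.13,0.02,0,0,0,0.9],
    [0,0,0,0,0,0.9],
    [0,0,0,0,0,0.9],
    [0,0,0,0,0,0.73],
    [0,0,0.75,0,0,0],
    [0,0,0.75,0,0,0],
    [0,0,0.5,0,0,0],
    [0,0,0,0,0,0],
    [0,0,0,0,0,0],
    [0,0,0,0,0,0]
  ]
}}

```text
clock: 3.63
eef_pos: [0.4676, 0.2367, 0.1724]
ee_rot: [0.001, -0.661, 0.75, -0.0]
force: [-0.7, -0.4, 0.8]
finger_gap: 0.997
gripper_force: 0.0
```

Run:
```python
from h import *
f=shot("wrist","w2"); s=state(); print(s["eef_pos"])
Rm=rot(s["ee_rot"]);print("yaw",np.degrees(np.arctan2(Rm[1,0],Rm[0,0])))
g=f["frame"]; c=proj(f,(.466,.2365,.09)); print(c)
r,k=int(c[1]),int(c[0]); m=(g.min(2)>130).astype(np.uint8); mm=np.zeros_like(m); mm[max(r-40,0):r+40,k-40:k+40]=m[max(r-40,0):r+40,k-40:k+40]
n,l,sx,ce=cv2.connectedComponentsWithStats(mm);print(sx[1:].tolist(),ce[1:].round(1).tolist())
for q in ce[1:]: print(onz(f,q,.09), tri([f,load("w1")],[q,(313.5,227.5)]))
```

```text
[0.46774235 0.23685613 0.17268232]
yaw -97.24288631591307
[314.10149513 260.65661115]
[[294, 220, 15, 31, 220], [329, 232, 7, 18, 81], [304, 251, 22, 20, 320], [327, 275, 8, 7, 47]] [[299.7, 233.5], [331.9, 240.8], [314.5, 260.8], [330.6, 277.9]]
[0.47182832 0.2199735  0.09      ] (array([0.46792341, 0.21596486, 0.1347316 ]), [np.float64(0.008231565543748888), np.float64(0.008231565543748856)])
[0.45491229 0.2262576  0.09      ] (array([ 0.45473375,  0.3192977 , -0.21583636]), [np.float64(0.001724806896411964), np.float64(0.001724806896412099)])
[0.46581693 0.23662329 0.09      ] (array([0.46567348, 0.23562144, 0.09288292]), [np.float64(2.519602370443788e-05), np.float64(2.5196023704448795e-05)])
[0.45810512 0.2479132  0.09      ] (array([0.46248509, 0.22173263, 0.15071105]), [np.float64(0.005161251888456975), np.float64(0.005161251888456929)])
```

Request:
{"name": "step_arm", "arguments": {
  "motion": [
    [0.02,0.05,0,0,0,0],
    [0,0,0.7,0,0,0],
    [0,0,0.7,0,0,0],
    [0,0,0.7,0,0,0],
    [0,0,0.6,0,0,0],
    [0,0,0.6,0,0,0],
    [0,0,0.4,0,0,0],
    [0,0,0.31,0,0,0],
    [0,0,0,0,0,0],
    [0,0,0,0,0,0]
  ]
}}

```text
clock: 4.52
eef_pos: [0.4657, 0.2361, 0.0514]
ee_rot: [0.0, -0.661, 0.751, -0.0]
force: [0.6, 0.1, 0.2]
finger_gap: 1.0
gripper_force: 0.0
```

Request:
{"name": "step_arm", "arguments": {
  "motion": [
    [0,0,0,0,0,0],
    [0,0,0,0,0,0],
    [0,0,0,0,0,0],
    [0,0,0,0,0,0],
    [0,0,0,0,0,0],
    [0,0,0,0,0,0],
    [0,0,0,0,0,0],
    [0,0,0,0,0,0],
    [0,0,0,0,0,0],
    [0,0,0,0,0,0]
  ],
  "jaw": 1
}}

```text
clock: 5.35
eef_pos: [0.4659, 0.2361, 0.0515]
ee_rot: [0.001, -0.661, 0.751, -0.0]
force: [1.2, -0.6, 4.4]
finger_gap: 0.177
gripper_force: 58.8
```

Request:
{"name": "step_arm", "arguments": {
  "motion": [
    [0,0,-0.1,0,0,0],
    [0,0,-0.2,0,0,0],
    [0,0,-0.3,0,0,0],
    [0,0,-0.3,0,0,0],
    [0,0,-0.4,0,0,0],
    [0,0,-0.5,0,0,0],
    [0,0,-0.5,0,0,0],
    [0,0,-0.4,0,0,0],
    [0,0,-0.3,0,0,0],
    [0,0,0,0,0,0]
  ]
}}

```text
clock: 6.18
eef_pos: [0.4653, 0.2361, 0.143]
ee_rot: [0.001, -0.661, 0.751, 0.0]
force: [0.8, -0.2, -2.8]
finger_gap: 0.177
gripper_force: 59.3
```

Run:
```python
from h import *
f=shot("wrist","w3"); s=shot("scene","s3"); t=shot("top","t3"); st=state(); print(st["eef_pos"],st["force"],st["finger_gap"])
g=cv2.resize(f["frame"],(400,300)); p=proj(s,(st["eef_pos"])); print(p)
u,v=int(p[0]),int(p[1]); c=cv2.resize(s["frame"][max(v-40,0):v+60,u-66:u+67],(400,300),interpolation=cv2.INTER_CUBIC)
b=cv2.resize(f["frame"][0:300,0:200],(200,300)); b2=cv2.resize(t["frame"],(400,300)); 
cv2.imwrite("pics/mix3.png",np.vstack([np.hstack([g,c]),np.hstack([b2,np.hstack([b,b*0])])])[:,:,::-1])
```

```text
[0.46437078 0.23524686 0.14027914] [-0.5077381  -0.1413081  -3.05366647] 0.17934087509593735
[213.0945946  175.19360761]
```

View pics/mix3.png

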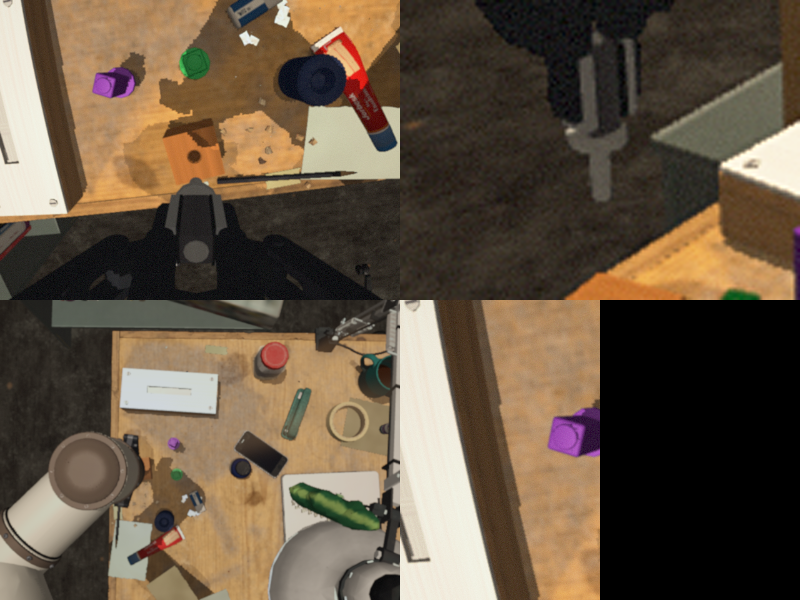

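Pin gripped, upright and out of the rest (scene crop shows the free nose, wrist shows the empty hole at (192,157)). I go over the left end of the channel, with the tool aligned to the board.

Request:
{"name": "step_arm", "arguments": {
  "motion": [
    [0,0,0,0,0,-0.6],
    [0,0,0,0,0,-0.5],
    [0.07,-0.7,0,0,0,0],
    [0.08,-0.8,0,0,0,0],
    [0.08,-0.9,0,0,0,0],
    [0.08,-0.9,0,0,0,0],
    [0.08,-0.9,0,0,0,0],
    [0.08,-0.9,0,0,0,0],
    [0.08,-0.7,0,0,0,0],
    [0,-0.37,0,0,0,0]
  ]
}}

```text
clock: 7.17
eef_pos: [0.6508, 0.2088, 0.1385]
ee_rot: [-0.002, -0.688, 0.725, 0.0]
force: [0.5, -0.5, -2.0]
finger_gap: 0.175
gripper_force: 59.4
```

Run:
```python
from h import *
f=shot("wrist","w4"); s=shot("scene","s4"); t=shot("top","t4"); st=state(); print(st["eef_pos"],st["force"],rot(st["ee_rot"])[:2,0])
u,v=proj(s,st["eef_pos"]).astype(int)
c=cv2.resize(s["frame"][max(v-30,0):v+70,u-66:u+67],(400,300),interpolation=cv2.INTER_CUBIC); b2=cv2.resize(t["frame"],(400,300))
cv2.imwrite("pics/mix4.png",np.hstack([cv2.resize(f["frame"],(800,600))[:,:0+400*0+800][0:600:1,0:800:1][:,::2][::1][:600],np.vstack([c,b2])])[:,:,::-1]) if 0 else cv2.imwrite("pics/mix4.png",np.vstack([np.hstack([cv2.resize(f["frame"],(400,300)),c]),np.hstack([b2,cv2.resize(s["frame"],(400,300))])])[:,:,::-1])
```

```text
[0.64885589 0.20930867 0.13851471] [-0.70204548  0.13025974 -3.92071429] [-0.05187633 -0.99865176]
```

View pics/mix4.png

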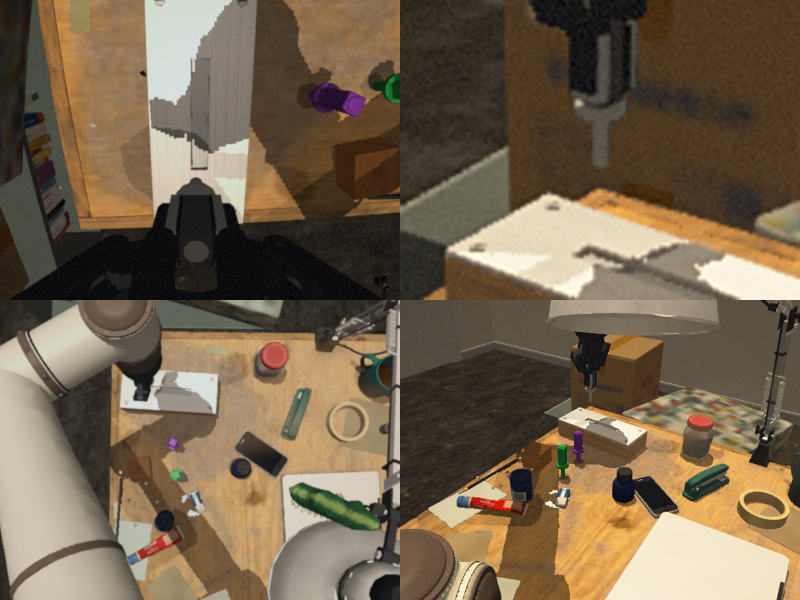

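Run:
```python
from h import *
f=load("w4"); g=cv2.cvtColor(f["frame"],cv2.COLOR_RGB2GRAY).astype(int)
for r in (105,112,116,120,150,180,210,240,270,285,300,315,325,332,338,342): print(r,g[r,372:428:1].tolist() if r in(150,240,300,325) else g[r,372:428:4].tolist())
for c in (395,400,405): print(c,"top",g[105:125,c].tolist(),"bot",g[322:346,c].tolist())
m=(g>150);sub=m[380:425,290:345];
for c in [(308,408)]: print(g[385:425:4,295:340:4].tolist())
```

```text
105 [125, 121, 119, 126, 126, 127, 127, 127, 114, 63, 61, 67, 65, 63]
112 [131, 126, 119, 124, 126, 128, 124, 123, 104, 62, 65, 66, 64, 65]
116 [127, 126, 122, 128, 123, 126, 122, 125, 97, 66, 67, 68, 62, 65]
120 [129, 125, 119, 123, 126, 126, 123, 122, 100, 65, 65, 64, 64, 67]
150 [121, 122, 124, 121, 126, 121, 115, 117, 125, 121, 125, 124, 126, 122, 120, 124, 119, 121, 123, 127, 124, 119, 120, 127, 121, 123, 123, 120, 121, 120, 104, 78, 70, 68, 68, 62, 64, 67, 66, 63, 61, 71, 63, 65, 67, 70, 65, 63, 68, 63, 66, 67, 66, 69, 62, 69]
180 [122, 118, 123, 120, 121, 123, 117, 107, 65, 70, 67, 64, 62, 62]
210 [119, 115, 119, 115, 118, 117, 122, 118, 111, 64, 63, 61, 61, 66]
240 [219, 220, 219, 221, 221, 217, 220, 221, 220, 220, 219, 220, 221, 217, 220, 219, 220, 218, 220, 219, 216, 217, 219, 213, 196, 162, 133, 121, 125, 130, 126, 126, 123, 124, 125, 125, 125, 126, 122, 125, 121, 124, 123, 126, 122, 123, 125, 123, 125, 128, 127, 131, 116, 91, 68, 68]
270 [194, 195, 191, 186, 190, 184, 132, 129, 127, 126, 125, 122, 128, 123]
285 [196, 200, 204, 190, 195, 195, 131, 131, 129, 129, 127, 134, 
[... 1341 characters left out ...]
 95, 95, 93, 90, 93, 92, 91, 90, 83, 87, 87, 83, 77, 81, 79, 74, 79, 70, 71] bot [151, 154, 155, 149, 145, 145, 142, 144, 152, 145, 146, 140, 128, 110, 99, 107, 109, 112, 112, 113, 113, 116, 112, 126]
[[19, 32, 30, 45, 52, 52, 35, 32, 20, 31, 33, 24], [28, 36, 55, 62, 63, 60, 58, 53, 44, 26, 27, 22], [35, 57, 65, 61, 69, 60, 55, 62, 59, 43, 24, 27], [58, 64, 65, 63, 61, 63, 55, 61, 64, 61, 32, 29], [57, 61, 65, 60, 68, 61, 61, 66, 61, 68, 30, 24], [60, 65, 55, 59, 61, 62, 59, 66, 56, 64, 26, 23], [43, 55, 62, 62, 66, 59, 61, 60, 63, 55, 35, 10], [24, 54, 64, 56, 65, 62, 61, 60, 57, 21, 25, 26], [30, 29, 49, 56, 59, 59, 60, 51, 32, 17, 30, 14], [31, 29, 35, 28, 25, 23, 28, 26, 24, 25, 24, 2]]
```

Run:
```python
from h import *
f=load("w4"); g=cv2.cvtColor(f["frame"],cv2.COLOR_RGB2GRAY).astype(int)
for r in (120,180,240,260): print(r,g[r,296:344].tolist())
for c in (312,320,328): print(c,"top",g[82:104,c].tolist(),"bot",g[255:285,c].tolist())
print(proj(f,(.6525,.2205,.045)),proj(f,(.6415,.1205,.045)))
a=cv2.resize(f["frame"][80:290,220:430],(600,600),interpolation=cv2.INTER_CUBIC);cv2.imwrite("pics/crop4.png",a[:,:,::-1])
```

```text
120 [224, 221, 218, 220, 223, 221, 220, 220, 203, 160, 101, 87, 107, 110, 115, 115, 115, 111, 110, 115, 115, 120, 113, 115, 110, 112, 108, 116, 114, 115, 112, 108, 110, 111, 112, 111, 108, 108, 105, 109, 122, 123, 125, 127, 132, 132, 128, 133]
180 [119, 124, 122, 126, 120, 120, 123, 117, 111, 96, 78, 97, 101, 109, 103, 111, 107, 102, 104, 105, 109, 109, 108, 100, 112, 106, 106, 105, 105, 102, 104, 101, 102, 105, 99, 104, 98, 102, 110, 111, 114, 121, 122, 125, 120, 131, 120, 123]
240 [208, 212, 212, 212, 212, 209, 206, 205, 183, 144, 106, 134, 174, 187, 189, 188, 188, 183, 186, 192, 192, 188, 184, 185, 185, 185, 187, 175, 150, 106, 78, 74, 80, 79, 82, 77, 74, 76, 73, 72, 73, 90, 112, 115, 120, 115, 113, 115]
260 [208, 208, 214, 211, 209, 205, 208, 202, 187, 141, 88, 85, 137, 176, 190, 186, 182, 180, 185, 192, 189, 184, 181, 181, 179, 180, 181, 176, 177, 178, 177, 176, 181, 177, 171, 149, 157, 186, 202, 200, 198, 198, 198, 201, 199, 199, 193, 195]
312 top [220, 219, 219, 215, 212, 218, 215, 216, 219, 215, 207, 203, 201, 174, 131, 115, 118, 125, 138, 137, 136, 133] bot [184, 186, 186, 185, 182, 182, 181, 186, 181, 184, 181, 181, 157, 110, 56, 69, 104, 159, 193, 202, 199, 198, 202, 195, 202, 199, 198, 189, 155, 105]
320 top [130, 134, 130, 129, 128, 134, 132, 129, 128, 131, 118, 112, 107, 110, 115, 113, 115, 118, 116, 109, 111, 110] bot [180, 181, 183, 180, 178, 179, 181, 181, 180, 181, 181, 172, 160, 100, 59, 70, 110, 159, 193, 206, 203, 206, 198, 203, 205, 201, 200, 200, 202, 190]
328 top [130, 132, 136, 128, 131, 134, 131, 131, 134, 129, 120, 105, 95, 101, 110, 115, 108, 108, 114, 112, 117, 112] bot [180, 179, 178, 179, 181, 181, 178, 179, 180, 178, 177, 154, 101, 61, 55, 64, 102, 152, 187, 197, 194, 198, 193, 194, 193, 198, 196, 197, 192, 196]
[308.77423503 274.16889065] [319.14451552  94.42507473]
```

View pics/crop4.png

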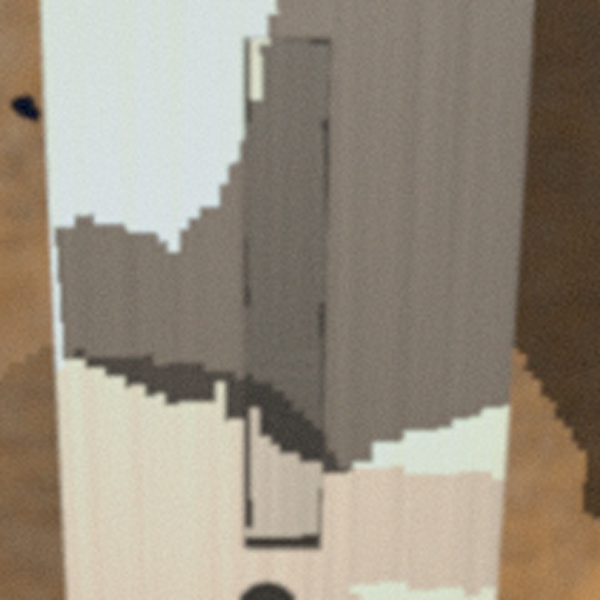

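Crop: channel rim corners about (245,37), (330,37), (322,548), (245,548); the dark arc at the bottom is the pin.

Run:
```python
from h import *
f=load("w4"); k=210/600
P=np.array([onz(f,(220+x*k-.3,80+y*k-.3),.045) for x,y in [(245,37),(330,37),(322,548),(245,548)]])
print(P.round(4),np.linalg.norm(np.roll(P,-1,0)-P,axis=1).round(4))
c=P.mean(0); u=(P[3]+P[2]-P[0]-P[1]); u/=np.linalg.norm(u); print("centre",c,"ydir",u, np.degrees(np.arctan2(-u[0],u[1])))
# board long edges
for z in[.045]:
  Q=np.array([onz(f,(220+x*k-.3,80+y*k-.3),z) for x,y in [(43,0),(65,600),(533,0),(497,600)]]); print(Q.round(4), (Q[0]+Q[2])/2,(Q[1]+Q[3])/2)
# grip top spot
hs=f["frame"].min(2); m=((hs>70)).astype(np.uint8); mm=m*0; mm[375:430,285:345]=m[375:430,285:345]
n,l,sx,ce=cv2.connectedComponentsWithStats(mm);print(sx[1:].tolist(),ce[1:].round(1).tolist())
st=state(); print(st["eef_pos"],[onz(f,q,st["eef_pos"][2]+.039).round(4) for q in ce[1:]])
```

```text
[[0.6486 0.1192 0.045 ]
 [0.6331 0.12   0.045 ]
 [0.6385 0.2196 0.045 ]
 [0.6544 0.2187 0.045 ]] [0.0155 0.0997 0.0158 0.0996]
centre [0.64364193 0.16938924 0.045     ] ydir [0.056257   0.99841632 0.        ] -3.2249914391604406
[[0.6849 0.1106 0.045 ]
 [0.6926 0.2283 0.045 ]
 [0.5958 0.1152 0.045 ]
 [0.6023 0.2332 0.045 ]] [0.64036209 0.11292027 0.045     ] [0.64748735 0.230781   0.045     ]
[] []
[0.64885589 0.20930867 0.13851471] []
```

Request:
{"name": "step_arm", "arguments": {
  "motion": [
    [0.07,0.08,0,0,0,0],
    [0,0,0.2,0,0,0],
    [0,0,0.3,0,0,0],
    [0,0,0.4,0,0,0],
    [0,0,0.3,0,0,0],
    [0,0,0.2,0,0,0],
    [0,0,0.15,0,0,0],
    [0,0,0,0,0,0],
    [0,0,0,0,0,0],
    [0,0,0,0,0,0]
  ]
}}

```text
clock: 8.15
eef_pos: [0.6474, 0.2082, 0.095]
ee_rot: [0.0, -0.689, 0.725, -0.0]
force: [-0.7, -0.5, -2.9]
finger_gap: 0.181
gripper_force: 59.4
```

Run:
```python
from h import *
f=shot("wrist","w5"); s=shot("scene","s5"); st=state(); print(st["eef_pos"],st["force"],rot(st["ee_rot"]).round(4).tolist())
u,v=proj(s,st["eef_pos"]-[0,0,.035]).astype(int); print(u,v)
a=cv2.resize(s["frame"][v-45:v+30,u-50:u+50],(800,600),interpolation=cv2.INTER_CUBIC);cv2.imwrite("pics/crop5.png",a[:,:,::-1])
```

```text
[0.64733927 0.208243   0.09523128] [-0.76091786  0.62497335 -1.78387502] [[-0.0504, -0.9987, 0.0012], [-0.9987, 0.0504, 0.0006], [-0.0007, -0.0012, -1.0]]
303 183
```

View pics/crop5.png

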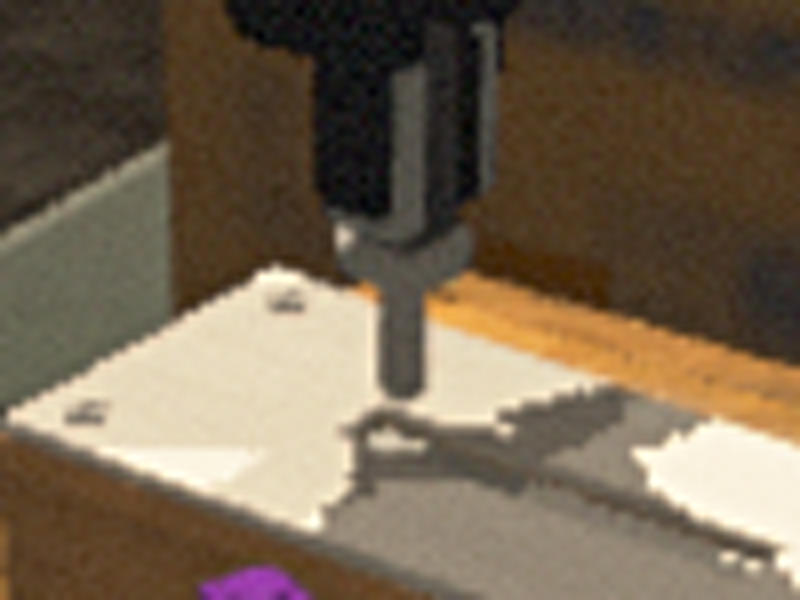

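Crop: tip bottom at (402,395), just over the channel's left end, whose corners are at about (390,405) and (345,430). I compare them in this same camera, so its bias cancels.

Run:
```python
from h import *
s=load("s5")
tip=onz(s,(253+402/8-.4,138+393/8-.4),.0537)
e=[onz(s,(253+x/8-.4,138+y/8-.4),.045) for x,y in[(390,405),(345,430),(775,552)]]
print("tip",tip,"ends",e, "w/o bias target",.6442,.1693)
d=np.array([.055,.9985]);n=np.array([.9985,-.055]); r=tip[:2]-(e[0][:2]+e[1][:2])/2; print("tip rel left end: along",r@d,"across",r@n)
r=tip[:2]-e[2][:2]; print("rel right far?",r@d,r@n)
```

```text
tip [0.64712014 0.21002537 0.0537    ] ends [array([0.65538924, 0.21845311, 0.045     ]), array([0.64087232, 0.21976214, 0.045     ]), array([0.64646847, 0.12146519, 0.045     ])] w/o bias target 0.6442 0.1693
tip rel left end: along -0.009124215295528355 across -0.0005096052117520808
rel right far? 0.08846318566472382 -0.004220119864297807
```

Request:
{"name": "step_arm", "arguments": {
  "motion": [
    [0,0,0.1,0,0,0],
    [0,0,0.1,0,0,0],
    [0,0,0.1,0,0,0],
    [0,0,0.08,0,0,0],
    [0,0,0,0,0,0],
    [0,0,0,0,0,0],
    [0,0,0,0,0,0],
    [0,0,0,0,0,0],
    [0,0,0,0,0,0],
    [0,0,0,0,0,0]
  ]
}}

```text
clock: 9.08
eef_pos: [0.647, 0.2081, 0.0833]
ee_rot: [0.0, -0.689, 0.725, -0.0]
force: [-0.1, -0.6, -3.6]
finger_gap: 0.178
gripper_force: 59.4
```

Request:
{"name": "step_arm", "arguments": {
  "motion": [
    [0,0,0.02,0,0,0],
    [0,0,0.02,0,0,0],
    [0,0,0,0,0,0],
    [0,0,0,0,0,0],
    [0,0,0,0,0,0],
    [0,0,0,0,0,0],
    [0,0,0,0,0,0],
    [0,0,0,0,0,0],
    [0,0,0,0,0,0],
    [0,0,0,0,0,0]
  ]
}}

```text
clock: 9.92
eef_pos: [0.6469, 0.2081, 0.0819]
ee_rot: [0.0, -0.689, 0.725, 0.0]
force: [-0.9, -0.0, -3.5]
finger_gap: 0.179
gripper_force: 59.4
```

Free hanging reads about −3 N. Touch in small steps.

Request:
{"name": "step_arm", "arguments": {
  "motion": [
    [0,0,0.02,0,0,0],
    [0,0,0,0,0,0],
    [0,0,0,0,0,0],
    [0,0,0,0,0,0],
    [0,0,0,0,0,0],
    [0,0,0,0,0,0],
    [0,0,0,0,0,0],
    [0,0,0,0,0,0],
    [0,0,0,0,0,0],
    [0,0,0,0,0,0]
  ]
}}

```text
clock: 10.75
eef_pos: [0.647, 0.2081, 0.0815]
ee_rot: [0.0, -0.689, 0.725, -0.0]
force: [0.4, -0.2, 0.5]
finger_gap: 0.179
gripper_force: 59.8
```

Request:
{"name": "step_arm", "arguments": {
  "motion": [
    [0,0,0.01,0,0,0],
    [0,0,0,0,0,0],
    [0,0,0,0,0,0],
    [0,0,0,0,0,0],
    [0,0,0,0,0,0],
    [0,0,0,0,0,0],
    [0,0,0,0,0,0],
    [0,0,0,0,0,0],
    [0,0,0,0,0,0],
    [0,0,0,0,0,0]
  ]
}}

```text
clock: 11.58
eef_pos: [0.6471, 0.2081, 0.0814]
ee_rot: [0.0, -0.689, 0.725, -0.0]
force: [-0.3, 0.2, 5.3]
finger_gap: 0.179
gripper_force: 60.5
```

Request:
{"name": "step_arm", "arguments": {
  "motion": [
    [0.04,0,0,0,0,0],
    [0.06,0,0,0,0,0],
    [0.07,0,0,0,0,0],
    [0.07,0,0,0,0,0],
    [0.07,0,0,0,0,0],
    [0.07,0,0,0,0,0],
    [0.07,0,0,0,0,0],
    [0.07,0,0,0,0,0],
    [0.05,0,0,0,0,0],
    [0,0,0,0,0,0]
  ]
}}

```text
clock: 12.42
eef_pos: [0.6463, 0.1905, 0.0812]
ee_rot: [0.0, -0.689, 0.725, -0.0]
force: [0.3, 2.8, 4.0]
finger_gap: 0.179
gripper_force: 60.4
```

Request:
{"name": "step_arm", "arguments": {
  "motion": [
    [0.01,0,0,0,0,0],
    [0.01,0,0,0,0,0],
    [0.01,0,0,0,0,0],
    [0.01,0,0,0,0,0],
    [0.01,0,0,0,0,0],
    [0.01,0,0,0,0,0],
    [0.01,0,0,0,0,0],
    [0,0,0,0,0,0],
    [0,0,0,0,0,0],
    [0,0,0,0,0,0]
  ]
}}

```text
clock: 13.25
eef_pos: [0.6458, 0.1887, 0.0808]
ee_rot: [-0.0, -0.689, 0.725, 0.0]
force: [1.4, 1.9, 4.8]
finger_gap: 0.18
gripper_force: 60.3
```

Request:
{"name": "step_arm", "arguments": {
  "motion": [
    [0.01,0,0,0,0,0],
    [0.01,0,0,0,0,0],
    [0.01,0,0,0,0,0],
    [0.01,0,0,0,0,0],
    [0.01,0,0,0,0,0],
    [0.01,0,0,0,0,0],
    [0.01,0,0,0,0,0],
    [0,0,0,0,0,0],
    [0,0,0,0,0,0],
    [0,0,0,0,0,0]
  ]
}}

```text
clock: 14.08
eef_pos: [0.6457, 0.1867, 0.081]
ee_rot: [-0.0, -0.689, 0.725, 0.0]
force: [-0.3, 0.3, -3.0]
finger_gap: 0.177
gripper_force: 59.7
```

Request:
{"name": "step_arm", "arguments": {
  "motion": [
    [0.01,0,0,0,0,0],
    [0.01,0,0,0,0,0],
    [0.01,0,0,0,0,0],
    [0.01,0,0,0,0,0],
    [0.01,0,0,0,0,0],
    [0.01,0,0,0,0,0],
    [0.01,0,0,0,0,0],
    [0,0,0,0,0,0],
    [0,0,0,0,0,0],
    [0,0,0,0,0,0]
  ]
}}

```text
clock: 14.92
eef_pos: [0.6457, 0.1846, 0.081]
ee_rot: [-0.0, -0.689, 0.725, -0.0]
force: [-0.1, -0.4, -3.3]
finger_gap: 0.177
gripper_force: 59.7
```

Request:
{"name": "step_arm", "arguments": {
  "motion": [
    [0.01,0,0,0,0,0],
    [0.01,0,0,0,0,0],
    [0.01,0,0,0,0,0],
    [0.01,0,0,0,0,0],
    [0.01,0,0,0,0,0],
    [0.01,0,0,0,0,0],
    [0.01,0,0,0,0,0],
    [0,0,0,0,0,0],
    [0,0,0,0,0,0],
    [0,0,0,0,0,0]
  ]
}}

```text
clock: 15.75
eef_pos: [0.6456, 0.1825, 0.081]
ee_rot: [-0.0, -0.689, 0.725, -0.0]
force: [-0.3, -0.3, -3.2]
finger_gap: 0.178
gripper_force: 59.7
```

Contact lost at y≈0.1875: at the chamfer the free window should be about 6–7 mm. I'll find its far edge.

Request:
{"name": "step_arm", "arguments": {
  "motion": [
    [0.01,0,0,0,0,0],
    [0.01,0,0,0,0,0],
    [0.01,0,0,0,0,0],
    [0,0,0,0,0,0],
    [0,0,0,0,0,0],
    [0,0,0,0,0,0],
    [0,0,0,0,0,0],
    [0,0,0,0,0,0],
    [0,0,0,0,0,0],
    [0,0,0,0,0,0]
  ]
}}

```text
clock: 16.58
eef_pos: [0.6456, 0.1817, 0.0811]
ee_rot: [0.0, -0.689, 0.725, -0.0]
force: [-0.3, 0.9, -2.1]
finger_gap: 0.181
gripper_force: 59.7
```

Request:
{"name": "step_arm", "arguments": {
  "motion": [
    [0.01,0,0,0,0,0],
    [0.01,0,0,0,0,0],
    [0.01,0,0,0,0,0],
    [0,0,0,0,0,0],
    [0,0,0,0,0,0],
    [0,0,0,0,0,0],
    [0,0,0,0,0,0],
    [0,0,0,0,0,0],
    [0,0,0,0,0,0],
    [0,0,0,0,0,0]
  ]
}}

```text
clock: 17.42
eef_pos: [0.6457, 0.1808, 0.0812]
ee_rot: [0.0, -0.689, 0.725, -0.0]
force: [0.2, -0.1, -0.1]
finger_gap: 0.176
gripper_force: 59.7
```

Request:
{"name": "step_arm", "arguments": {
  "motion": [
    [-0.03,0,0,0,0,0],
    [-0.04,0,0,0,0,0],
    [-0.03,0,0,0,0,0],
    [-0.03,0,0,0,0,0],
    [0,0,0.01,0,0,0],
    [0,0,0.01,0,0,0],
    [0,0,0.01,0,0,0],
    [0,0,0,0,0,0],
    [0,0,0,0,0,0],
    [0,0,0,0,0,0]
  ]
}}

```text
clock: 18.25
eef_pos: [0.6457, 0.1846, 0.0801]
ee_rot: [-0.0, -0.689, 0.725, 0.0]
force: [0.4, 0.4, -1.7]
finger_gap: 0.181
gripper_force: 59.7
```

Request:
{"name": "step_arm", "arguments": {
  "motion": [
    [0,0,0.01,0,0,0],
    [0,0,0.01,0,0,0],
    [0,0,0.01,0,0,0],
    [0,0,0,0,0,0],
    [0,0,0,0,0,0],
    [0,0,0,0,0,0],
    [0,0,0,0,0,0],
    [0,0,0,0,0,0],
    [0,0,0,0,0,0],
    [0,0,0,0,0,0]
  ]
}}

```text
clock: 19.08
eef_pos: [0.6458, 0.1847, 0.0792]
ee_rot: [0.0, -0.689, 0.725, -0.0]
force: [1.0, -0.1, -2.3]
finger_gap: 0.18
gripper_force: 59.7
```

Request:
{"name": "step_arm", "arguments": {
  "motion": [
    [0,0,0.01,0,0,0],
    [0,0,0.01,0,0,0],
    [0,0,0.01,0,0,0],
    [0,0,0.01,0,0,0],
    [0,0,0.01,0,0,0],
    [0,0,0.01,0,0,0],
    [0,0,0,0,0,0],
    [0,0,0,0,0,0],
    [0,0,0,0,0,0],
    [0,0,0,0,0,0]
  ]
}}

```text
clock: 19.92
eef_pos: [0.6457, 0.1847, 0.0774]
ee_rot: [0.0, -0.689, 0.725, -0.0]
force: [0.3, 0.2, -2.3]
finger_gap: 0.182
gripper_force: 59.7
```

Request:
{"name": "step_arm", "arguments": {
  "motion": [
    [0,0,0.02,0,0,0],
    [0,0,0.02,0,0,0],
    [0,0,0.02,0,0,0],
    [0,0,0.02,0,0,0],
    [0,0,0.02,0,0,0],
    [0,0,0,0,0,0],
    [0,0,0,0,0,0],
    [0,0,0,0,0,0],
    [0,0,0,0,0,0],
    [0,0,0,0,0,0]
  ]
}}

```text
clock: 20.75
eef_pos: [0.6457, 0.1847, 0.0745]
ee_rot: [0.0, -0.689, 0.725, 0.0]
force: [-0.5, -0.0, -3.0]
finger_gap: 0.176
gripper_force: 59.7
```

Request:
{"name": "step_arm", "arguments": {
  "motion": [
    [0,0,0.04,0,0,0],
    [0,0,0.04,0,0,0],
    [0,0,0.04,0,0,0],
    [0,0,0.04,0,0,0],
    [0,0,0.04,0,0,0],
    [0,0,0.04,0,0,0],
    [0,0,0.04,0,0,0],
    [0,0,0,0,0,0],
    [0,0,0,0,0,0],
    [0,0,0,0,0,0]
  ]
}}

```text
clock: 21.58
eef_pos: [0.6456, 0.1847, 0.066]
ee_rot: [-0.0, -0.689, 0.725, 0.0]
force: [-0.4, -0.1, -1.7]
finger_gap: 0.18
gripper_force: 59.7
```

Request:
{"name": "step_arm", "arguments": {
  "motion": [
    [0,0,0.03,0,0,0],
    [0,0,0.03,0,0,0],
    [0,0,0.03,0,0,0],
    [0,0,0.03,0,0,0],
    [0,0,0.03,0,0,0],
    [0,0,0.03,0,0,0],
    [0,0,0.03,0,0,0],
    [0,0,0,0,0,0],
    [0,0,0,0,0,0],
    [0,0,0,0,0,0]
  ]
}}

```text
clock: 22.42
eef_pos: [0.6457, 0.1847, 0.0597]
ee_rot: [-0.0, -0.689, 0.725, 0.0]
force: [-0.6, 0.2, -1.4]
finger_gap: 0.177
gripper_force: 59.7
```

Request:
{"name": "step_arm", "arguments": {
  "motion": [
    [0,0,0.02,0,0,0],
    [0,0,0.02,0,0,0],
    [0,0,0.02,0,0,0],
    [0,0,0.02,0,0,0],
    [0,0,0.01,0,0,0],
    [0,0,0,0,0,0],
    [0,0,0,0,0,0],
    [0,0,0,0,0,0],
    [0,0,0,0,0,0],
    [0,0,0,0,0,0]
  ]
}}

```text
clock: 23.25
eef_pos: [0.6457, 0.1847, 0.057]
ee_rot: [0.0, -0.689, 0.725, -0.0]
force: [-0.1, 0.3, -1.9]
finger_gap: 0.174
gripper_force: 59.7
```

Request:
{"name": "step_arm", "arguments": {
  "motion": [
    [0,0,0.01,0,0,0],
    [0,0,0,0,0,0],
    [0,0,0,0,0,0],
    [0,0,0,0,0,0],
    [0,0,0,0,0,0],
    [0,0,0,0,0,0],
    [0,0,0,0,0,0],
    [0,0,0,0,0,0],
    [0,0,0,0,0,0],
    [0,0,0,0,0,0]
  ]
}}

```text
clock: 24.08
eef_pos: [0.6457, 0.1847, 0.0567]
ee_rot: [0.0, -0.689, 0.725, -0.0]
force: [0.7, 0.0, -2.0]
finger_gap: 0.179
gripper_force: 59.7
```

Request:
{"name": "step_arm", "arguments": {
  "motion": [
    [0,0,0.01,0,0,0],
    [0,0,0,0,0,0],
    [0,0,0,0,0,0],
    [0,0,0,0,0,0],
    [0,0,0,0,0,0],
    [0,0,0,0,0,0],
    [0,0,0,0,0,0],
    [0,0,0,0,0,0],
    [0,0,0,0,0,0],
    [0,0,0,0,0,0]
  ]
}}

```text
clock: 24.92
eef_pos: [0.6458, 0.1847, 0.0566]
ee_rot: [0.0, -0.689, 0.725, -0.0]
force: [-0.4, 0.2, -0.8]
finger_gap: 0.178
gripper_force: 59.9
```

Request:
{"name": "step_arm", "arguments": {
  "motion": [
    [0,0,0,0,0,0],
    [0,0,0,0,0,0],
    [0,0,0,0,0,0],
    [0,0,0,0,0,0],
    [0,0,0,0,0,0],
    [0,0,0,0,0,0],
    [0,0,0,0,0,0],
    [0,0,0,0,0,0],
    [0,0,0,0,0,0],
    [0,0,0,0,0,0]
  ],
  "jaw": -1
}}

```text
clock: 25.75
eef_pos: [0.6458, 0.1847, 0.0564]
ee_rot: [0.0, -0.689, 0.725, -0.0]
force: [-0.1, -0.5, 0.3]
finger_gap: 0.998
gripper_force: 0.0
```

Request:
{"name": "step_arm", "arguments": {
  "motion": [
    [0,0,-0.2,0,0,0],
    [0,0,-0.3,0,0,0],
    [0,0,-0.5,0,0,0],
    [0,0,-0.5,0,0,0],
    [0,0,-0.6,0,0,0],
    [0,0,-0.6,0,0,0],
    [0,0,-0.6,0,0,0],
    [0,0,-0.4,0,0,0],
    [0,0,-0.2,0,0,0],
    [0,0,0,0,0,0]
  ]
}}

```text
clock: 26.58
eef_pos: [0.6465, 0.185, 0.1756]
ee_rot: [0.002, -0.689, 0.725, -0.001]
force: [-0.3, 0.2, -0.3]
finger_gap: 1.001
gripper_force: 0.0
```

Run:
```python
from h import *
w=shot("wrist","w9"); s=shot("scene","s9"); print(state()["eef_pos"])
# pin top expected at z .095 over (.6457,.185)
for n,f in(("w",w),("s",s)):
    c=proj(f,(.6457,.185,.095)); b=proj(f,(.6457,.185,.051)); print(n,c,b)
    g=f["frame"]; r,k=int(c[1]),int(c[0]); h=30 if n=="w" else 18
    y0=max(r-h,0); sub=g[y0:r+h,k-h:k+h]
    m=(cv2.cvtColor(sub,cv2.COLOR_RGB2GRAY)<70).astype(np.uint8)
    _,_,sx,ce=cv2.connectedComponentsWithStats(m); print("dark",[(x[:5]+[k-h,y0,0,0,0]).tolist() for x in sx[1:] if x[4]>15])
    print(cv2.cvtColor(sub,cv2.COLOR_RGB2GRAY)[::3,::3].tolist() if n=="w" else cv2.cvtColor(sub,cv2.COLOR_RGB2GRAY)[::2,::2].tolist())
```

```text
[0.64525529 0.18458002 0.17281216]
w [312.72858696 262.07630922] [313.01382595 239.08857689]
dark [[302, 232, 32, 41, 629], [302, 264, 7, 11, 24], [304, 281, 21, 2, 23]]
[[202, 204, 206, 204, 187, 169, 186, 88, 28, 29, 26, 24, 24, 29, 20, 32, 59, 66, 166, 196], [199, 202, 199, 204, 170, 172, 184, 68, 24, 18, 25, 21, 17, 24, 14, 27, 62, 81, 167, 192], [198, 201, 200, 201, 166, 174, 176, 55, 21, 24, 26, 17, 23, 19, 23, 23, 79, 150, 166, 194], [202, 205, 201, 202, 180, 179, 182, 35, 20, 19, 25, 34, 29, 23, 18, 26, 73, 163, 169, 198], [197, 206, 198, 203, 188, 169, 173, 28, 29, 34, 27, 21, 28, 22, 29, 34, 148, 157, 178, 195], [199, 201, 195, 202, 198, 169, 157, 23, 29, 27, 27, 24, 25, 37, 30, 32, 147, 153, 185, 192], [200, 202, 202, 201, 200, 186, 147, 59, 68, 66, 58, 59, 60, 66, 67, 56, 135, 187, 187, 190], [196, 203, 199, 202, 197, 202, 164, 67, 68, 73, 106, 127, 96, 69, 67, 63, 161, 196, 188, 196], [198, 204, 200, 203, 200, 201, 163, 63, 79, 165, 181, 171, 168, 145, 71, 59, 165, 193, 190, 189], [199, 200, 199, 203, 198, 199, 162, 66, 144, 175, 177, 171, 159, 162, 131, 58, 167, 194, 18
[... 1797 characters left out ...]
, 191, 194, 187, 91, 53, 61, 61, 54, 57, 58], [54, 57, 52, 61, 63, 57, 56, 77, 112, 119, 103, 74, 37, 60, 60, 60, 59, 55], [55, 45, 135, 160, 158, 146, 55, 38, 38, 53, 48, 33, 32, 44, 52, 49, 53, 58], [70, 148, 165, 148, 148, 139, 39, 41, 42, 42, 40, 38, 26, 44, 43, 46, 54, 55], [215, 171, 146, 153, 129, 152, 38, 35, 37, 42, 42, 37, 52, 98, 53, 39, 59, 58], [219, 219, 217, 210, 192, 191, 49, 35, 31, 35, 39, 35, 71, 154, 148, 138, 104, 73], [215, 219, 218, 221, 220, 227, 50, 37, 35, 40, 45, 36, 87, 145, 140, 147, 156, 149], [218, 218, 217, 216, 218, 227, 54, 40, 32, 38, 27, 35, 100, 167, 162, 150, 132, 148], [220, 220, 218, 219, 219, 225, 49, 42, 38, 32, 38, 36, 121, 184, 170, 168, 157, 152]]
```

Run:
```python
from h import *
w,s,s0=load("w9"),load("s9"),load("scene0")
out=[]
for f,(u,v),h,th in((w,(315,262),14,110),(s,(316,168),8,100)):
    g=f["frame"].min(2)[v-h:v+h,u-h:u+h].astype(float)
    m=(g>th).astype(np.uint8); n,l,sx,ce=cv2.connectedComponentsWithStats(m,connectivity=4); i=l[h,h]; print(sx[i],ce[i]); out.append((ce[i][0]+u-h,ce[i][1]+v-h))
print(out,tri([w,s],out)); print([onz(w,out[0],.095),onz(s,out[1],.095)])
# bystanders moved?
t=shot("top","t9"); d=cv2.absdiff(s["frame"],s0["frame"]).max(2)
print("diff bottle",d[265:325,335:380].mean(),"sharp",d[270:322,175:212].mean()); print(state()["clock"],state()["eef_pos"],state()["force"])
```

```text
[  4   5  21  20 309] [13.76375405 14.51456311]
[ 4  6  7  4 20] [7.  7.2]
[(np.float64(314.76375404530745), np.float64(262.5145631067961)), (np.float64(315.0), np.float64(167.2))] (array([0.64442058, 0.18525498, 0.09623882]), [np.float64(0.0003965657884365282), np.float64(0.00039656578843653224)])
[array([0.64459108, 0.18531251, 0.095     ]), array([0.64670835, 0.18714536, 0.095     ])]
diff bottle 18.27 sharp 18.68918918918919
26.7333 [0.64505618 0.18446062 0.17220579] [ 0.06847116 -0.4955658  -1.37073836]
```

```bash
python3 -c "
from h import *
print(sign_off())"
```

```text
the job is handed in; nothing more can be done
None
```

The job is handed in at about 27 s of the 64 s allowed: the pin dropped into the hidden socket at about y = +15 mm on the board. It looks fully home and upright: its top measured 96 mm, against the expected 95 mm. The gripper is open and clear. The arm never went near the bottle or sharpener, and the sign-off returned no verdict.

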